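# Release the toggle clamp and hold a control unit into the fence and the plate

### The arm

A 7-joint arm with a two-finger parallel gripper is mounted at the origin on the work surface. World frame = base frame: x ahead of the robot, y to its left, z up, the work surface at z = 0. Lengths are in m, angles in rad, forces in N, time in s.
With the tool pointing down it reaches from about 0.4 to 0.9 m from the base axis. Payload 5.5 kg.
Tool frame: the origin (TCP) lies between the finger pads; the fingertips stand 25 mm ahead of it and the grasp point (between the pads) lies 6 mm ahead of it; z points along the fingers, y is the line along which they close (so a half turn about z gives the same grasp; the last joint's range is limited). The gripper opens to 92 mm and grips with 3 to 60 N. Pads are 19 mm wide; open, the fingers measure 130 mm over their backs; the gripper's body (75 mm by 190 mm) begins 47 mm behind the grasp point.
Start: joints at [1.53, 0.501, -0.427, 1.55, 0.221, 1.138, -0.21], TCP at [0.194, -0.62, 0.252] pointing down, gripper open.
Joint ranges: [-2.88, 2.88], [-0.31, 2.03], [-1.54, 1.56], [0.2, 2.42], [-1.41, 4.55], [0.19, 2.02], [-2.57, 2.57]. Speed limits (rad/s): [2.57, 2.57, 3.14, 3.14, 3.14, 3.14, 3.14].

### API

Orientations are given as a unit quaternion [w, x, y, z].
In Python, from workcell import ctrl gives the robot as it stands.
- The arm moves only by the shell command python3 shift.py 'ROWS' [OPENING] [FORCE]. ROWS is a JSON list of rows, 1 to 10 of them, each of 6 numbers: dx, dy, dz in m, then a rotation vector rx, ry, rz in rad; each row is the pose to reach, as a shift and turn from the pose commanded when the command began, along the tool's axes at that moment; what a row does not reach only later rows make up. A row lasts 1/12 s, in which the tool goes at most 0.0417 m and 0.125 rad, less where a joint would pass 70% of its speed; a pose out of reach is approached as far as the arm can. OPENING is the opening from 0.0 (shut) to 1.0 (fully open), set as the command begins (- or left out keeps the last). The fingers move at their own pace and stop on an object; FORCE is the grip in N (left out, the last holds). Time passes only in rows, so rows that do not move let the fingers close. It prints the time, the measured TCP pose, the force, the opening and the grip force at its end.
- ctrl.sense(): the state, without advancing time (a new reading comes with each control period).
- ctrl.get_image(name): name is "scene" or "top" or "wrist"; returns a dict with "img" (480x640x3 uint8, red, green, blue), "mtx" (3x3 intrinsics, pixels), "k1" (the pictures are not rectified: a ray, as slopes to the right and down, at radius r is drawn at 1 + k1 r^2 times it, then the intrinsics apply), "extrinsics" (4x4, takes a point from camera to world coordinates). Camera axes: x right, y down, z forward; pixel columns grow to the right and rows downward; lengths in m; the calibration is good to about 2 mm. A picture is of the moment at which its call begins. There is no depth.
- ctrl.finish_job(): hands the job in; it is judged then, once.
The state is a dict: "time": time; "q": joint angles; "dq": joint speeds; "joint_efforts": joint torques, N m; "tool_pos": TCP position; "orientation": TCP orientation; "contact_force": force on the tool from outside, world axes, zero at the start; "moment": the same for the moment, N m; "finger_gap": opening from 0.0 (shut) to 1.0 (fully open); "grip_force": force on a finger pad.
Only numpy, scipy, OpenCV 4.12 (cv2) and the standard library are available. Lean on these libraries where they do the work, as an engineer would, in place of code of your own. Each camera call takes 0.05 s, during which the arm holds its last target. There are 200 camera calls.

### The job

The control unit on the white jig plate was clamped down askew and short of the fence: throw the toggle clamp's handle right back over centre so that its arm stands up off the unit, then slide the unit straight ahead until its long back face is flush along the fence. Keep it pressed there with one steady diagonal push on its step, firmly into the fence and down onto the plate at the same time (about 15 N each way, never more than 60 N), and finish while still holding that push. Keep the unit at the middle of the fence, and leave the clamp open and the cup and copper bar that lie on the plate where they are.

Things in the scene. Friction and masses are not known exactly. Their poses are not given: they have to be found in the camera images.
- plate: White laminate jig plate lying fixed on the bench, 280 (its x) x 420 (its y) x 18 mm thick. Origin: centre of its underside, on the bench. Its +x points away from the robot towards the fence, z up; it is turned by up to 0.3 rad. Fence and clamp are fixed on it.
- fence: Plain aluminium bar fixed upright on the plate along its far side, 20 (x) x 300 (y) x 45 mm high. Origin: centre of its underside, on the plate's top (18 mm above the bench). Same axes as the plate. The face the unit must touch is the one towards the robot, at x = -10 mm in this frame.
- unit: Workpiece, loose: cast aluminium housing, 90 (x) x 160 (y) x 60 mm high, 0.5 to 0.7 kg, on the plate, 20 to 36 mm short of the fence. Origin: centre of underside; +x points to the fence (within 0.15 rad at the start). Far part (x -9 to 45 mm) 60 mm high, finned; near part (x -45 to -9 mm) is a flat step 36 mm high, so a wall 24 mm tall faces the robot at x = -9 mm. Slides easily (0.2 to 0.3)
- unit_step (a point): Point of the unit at the foot of the step's wall, mid-length: on the step's top surface (36 mm above the unit's underside), at unit x = -9 mm, y = 0. A finger tip on the step, pushed on to this wall, can push the unit forward and down at once. Axes as the unit.
- unit_back (a point): Point of the unit: lower edge of its back face (towards the fence), mid-length. Axes as the unit.
- clamp (a joint): Toggle clamp lever, rad: 0 = closed (handle upright, foot arm level with its rubber foot on the unit), 1.6 = thrown fully back (handle level pointing along the plate's +y, foot arm standing up). Over-centre by its weight: about 0.1 N m towards the nearer end at either end, balanced near 0.8; once pushed past about 1.0 it falls over to 1.6 by itself and stays there.
- clamp_pivot (a point): Centre of the clamp's hinge pin, 85 mm above the plate's top; the hinge axis runs along this frame's x (= plate's x). The bracket below is 50 x 60 mm, steel, fixed on the plate at the +y end of the unit. The foot arm reaches 81 mm from the pivot towards -y when closed; the lever turns in the plane x = 0.
- clamp_handle (a point): Top end of the clamp's round rubber handle grip, 18 mm diameter, 65 mm long, 110 mm from the pivot; straight above the pivot when closed, swings over towards the plate's +y and down. Its z axis points out along the handle.
- screw_cup: Bystander: grey plastic cup, 52 mm across, 40 mm high, standing on the plate at its -y end. Origin: centre of underside.
- busbar: Bystander: flat copper bar 22 x 110 x 6 mm lying on the plate near its robot-side edge. Origin: centre of underside.

How it is judged:
On the way, in this order (a step that is already met when the one before it is completed fails the run):
1. the clamp is thrown back over centre (lever past 1.3 rad) while the unit is still short of the fence (value of joint clamp above 1.3 rad and x of unit_back in the frame of fence below -0.014 m), for 0.2 s.
2. the unit lies flush along the fence (within 2.5 mm and 0.035 rad) (x of unit_back in the frame of fence above -0.0125 m and angle between the y axis of unit and the y axis of fence, either way round below 0.035 rad), for 0.2 s.
At the end, for the whole second after the job is handed in: Clamp past 1.3 rad; unit at rest, back within 2.5 mm and 0.035 rad of the fence face, flat on the plate (2 mm, 0.03 rad), within 35 mm of the fence's middle; fingers still push it with over 4 N, bearing over 4 N on the fence and over 10 N on the plate (weight at most 7 N) (all of step 2 and value of joint clamp above 1.3 rad and z of unit in the frame of plate below 0.02 m and angle between unit's own z axis and vertical below 0.03 rad and y of unit in the frame of fence between -0.035 and 0.035 m and contact force between unit and fence above 4 N and contact force between unit and plate above 10 N and contact force between the fingers and unit above 4 N and linear speed of unit below 0.01 m/s); the arm keeps its last pose, push and grip.
It fails at once if the unit is pushed with more than 60 N (contact force between the fingers and unit above 60 N).
It fails at once if the cup or the copper bar is shifted by more than 30 mm (distance of any of screw_cup, busbar from where it was at the start of the episode above 0.03 m).
It also fails if it takes over 58 s, if anything falls off the work surface, if the arm or the gripper's body presses on something with over 40 N, if the wrist force passes 120 N, or if a joint passes its speed limit or range.

## Working session

There is one attempt and no reset: what is moved stays moved. The work goes in short steps, Python scripts to look and compute and a shell command to move; the robot and the scene stay as the last step left them, time stands still between calls to the robot, and variables do not carry over. Pictures are saved under pics/ and viewed, at most 10 in all, crops included, and the job is handed in when it is done.

```bash
ls; mkdir -p pics
python3 - <<'E'
from workcell import ctrl
import cv2
for n in ["scene","top"]:
    d=ctrl.get_image(n); cv2.imwrite(f"pics/{n}0.png",d["img"][:,:,::-1]); print(n,d["mtx"].tolist(),d["k1"],d["extrinsics"].tolist())
s=ctrl.sense(); print(s)
E
```

```text
pics
shift.py
workcell.py
scene [[569.1584871790344, 0.0, 313.246294969581], [0.0, 569.1584871790344, 232.47970799095717], [0.0, 0.0, 1.0]] 0.05877539069091771 [[0.0922310973683283, 0.6220742208305916, -0.7775069700370837, 1.2002894784782245], [0.9957324696877226, -0.06013335643107931, 0.07000591584945708, -0.0583850808258126], [-0.0032052282013055114, -0.7806456579155137, -0.62496566568879, 0.6743818875733847], [0.0, 0.0, 0.0, 1.0]]
top [[565.3709776904011, 0.0, 323.7237574731808], [0.0, 565.3709776904011, 238.95280992935892], [0.0, 0.0, 1.0]] -0.16445319391679983 [[-0.1711306728015043, -0.9639615839601972, 0.20369672917219941, 0.38462808966252393], [-0.9852436375132833, 0.1680713299069911, -0.03235742268614228, -0.004448756278579573], [-0.003044267744272429, -0.20622825391357802, -0.9784991771696379, 0.9239466860742044], [0.0, 0.0, 0.0, 1.0]]
{'time': 0.1, 'q': array([ 1.53020844,  0.50178852, -0.42682873,  1.55132935,  0.22080486,
        1.13832252, -0.21032803]), 'dq': array([ 9.98943950e-04, -2.37762966e-03, -8.62786175e-04, -3.20557003e-03,
        6.24518177e-04, -1.34378030e-03, -5.09275247e-05]), 'joint_efforts': array([-1.08148484e-02, -5.67864990e+01, -5.83833754e+00, -2.79913419e+01,
       -6.90599391e-02,  2.40899704e-02,  5.76338175e-05]), 'tool_pos': array([ 0.19423384, -0.61968177,  0.25076903]), 'orientation': array([-8.89626704e-04,  9.88483024e-01,  1.51329145e-01, -9.93975081e-05]), 'contact_force': array([-0.4795359 ,  0.29186128,  0.82371396]), 'moment': array([0.01725368, 0.04658967, 0.0774107 ]), 'grip_force': 0.0, 'finger_gap': 0.9976794629142816}
```

View pics/top0.png

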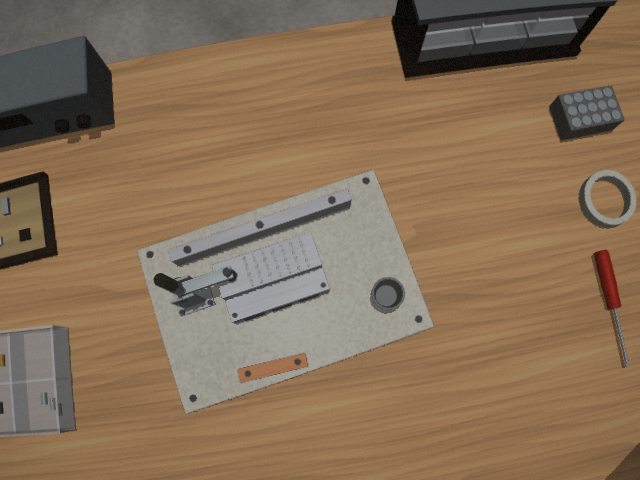

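View pics/scene0.png

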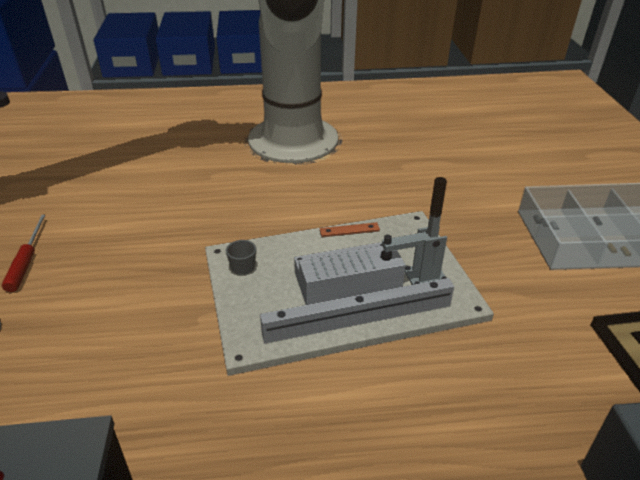

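The top view shows the plate corners at about (139,250), (373,170), (433,325) and (186,412). The handle top is at (160,279), the cup at (387,294), the bar at (272,367), and the unit's step runs from (232,310) to (327,280). Next I'll enlarge the unit and clamp area and compute the plate pose.

```bash
cat > h.py <<'E'
import numpy as np, cv2
from workcell import ctrl
def und(d,uv):
    M=d["mtx"]; M=np.array(M); k=d["k1"]
    return cv2.undistortPoints(np.array(uv,float).reshape(-1,1,2),M,np.array([k,0,0,0.])).reshape(-1,2)
def ray(d,uv):
    E=np.array(d["extrinsics"]); r=np.c_[und(d,uv),np.ones(len(uv))]@E[:3,:3].T
    return E[:3,3],r
def onz(d,uv,z):
    o,r=ray(d,uv); return o+r*((z-o[2])/r[:,2])[:,None]
def two(d1,p1,d2,p2):
    o1,r1=ray(d1,[p1]); o2,r2=ray(d2,[p2]); A=np.c_[r1[0],-r2[0]]
    t=np.linalg.lstsq(A,o2-o1,rcond=None)[0]; a=o1+t[0]*r1[0]; b=o2+t[1]*r2[0]
    return (a+b)/2,np.linalg.norm(a-b)
def proj(d,P):
    E=np.linalg.inv(np.array(d["extrinsics"]))
    return cv2.projectPoints(np.array(P,float).reshape(-1,1,3),cv2.Rodrigues(E[:3,:3])[0],E[:3,3],np.array(d["mtx"]),np.array([d["k1"],0,0,0.]))[0].reshape(-1,2)
E
python3 - <<'E'
from h import *
d=ctrl.get_image("top"); im=d["img"]
cv2.imwrite("pics/top1.png",cv2.resize(im[225:345,140:345,::-1],None,fx=3.9,fy=3.9,interpolation=cv2.INTER_CUBIC))
hsv=cv2.cvtColor(im,cv2.COLOR_RGB2HSV)
m=((hsv[...,1]<60)&(hsv[...,2]>100)).astype(np.uint8); m[:160]=0;m[:,:130]=0;m[:,450:]=0
m=cv2.morphologyEx(m,cv2.MORPH_CLOSE,np.ones((5,5)))
c=max(cv2.findContours(m,0,1)[0],key=cv2.contourArea)
# project contour on the plate top first, then minAreaRect in metres
P=onz(d,c.reshape(-1,2),.018)[:,:2].astype(np.float32)
r=cv2.minAreaRect(P); print(r); print(cv2.boxPoints(r))
print(onz(d,[(139,250),(373,170),(433,325),(186,412)],.018)[:,:2])
E
```

```text
((0.5053975582122803, 0.04591384530067444), (0.2798854112625122, 0.4198229908943176), 9.495136260986328)
[[ 0.3327443   0.22986399]
 [ 0.40199992 -0.18420728]
 [ 0.6780508  -0.1380363 ]
 [ 0.60879517  0.27603495]]
[[ 0.60748532  0.27140888]
 [ 0.67605473 -0.13663174]
 [ 0.40440329 -0.18271545]
 [ 0.33546767  0.22759526]]
```

View pics/top1.png

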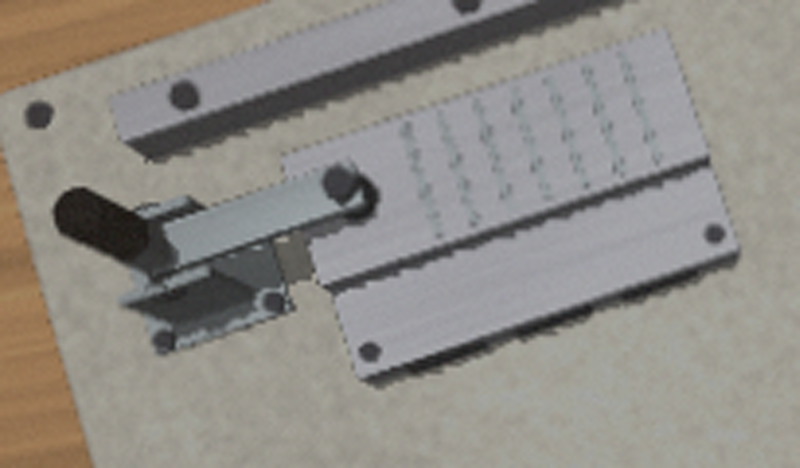

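The crop shows the unit's tall block with corners at (284,155), (668,30), (709,157) and (330,290). The step's front corners are at (365,380) and (740,250), the handle tip is near (78,208), and the arm foot is at (340,180).

```bash
python3 - <<'E'
from h import *
d=ctrl.get_image("top"); s=ctrl.get_image("scene")
c=lambda L:[(140+(u+.5)/3.9-.5,225+(v+.5)/3.9-.5) for u,v in L]
y=0.1657; R=np.array([[np.cos(y),-np.sin(y)],[np.sin(y),np.cos(y)]]); p0=np.array([.5054,.0459])
pl=lambda P:(np.asarray(P)[...,:2]-p0)@R
print("unit top",pl(onz(d,c([(284,155),(668,30),(709,157),(322,288)]),.078)))
print("step",pl(onz(d,c([(365,380),(738,250)]),.054)))
print("fence",pl(onz(d,c([(112,97),(125,140)]),.063)), pl(onz(d,[(348,192),(351,204)],.063)))
h,e=two(d,c([(78,206)])[0],s,(440,181)); print("handle",h,e,pl(h))
print("bar,cup",pl(onz(d,[(272,367)],.024)),pl(onz(d,[(387,294)],.058)))
E
cat >> h.py <<'E'
from scipy.spatial.transform import Rotation as Ro
Y=0.1662; P0=np.array([.5054,.0459])
RP=np.array([[np.cos(Y),-np.sin(Y)],[np.sin(Y),np.cos(Y)]])
pl=lambda P:(np.asarray(P)[...,:2]-P0)@RP
def go(x,y,z):
    "tool-axis shift to plate-frame xy, world z; and tool yaw vs plate"
    s=ctrl.sense(); q=s["orientation"]; T=Ro.from_quat([q[1],q[2],q[3],q[0]]).as_matrix()
    g=np.r_[P0+RP@[x,y],z]-s["tool_pos"]
    tx=T[:,0]; print("t",s["time"],"plate",pl(s["tool_pos"]),s["tool_pos"][2],"shift",(T.T@g).round(4),"yaw err",round(np.arctan2(tx[1],tx[0])-Y,4),"tilt",T[:,2].round(3),"F plate",RP.T@s["contact_force"][:2],s["contact_force"][2])
E
python3 - <<'E'
from h import *
d=ctrl.get_image("top")
print(pl(onz(d,[(187.5,249.5),(260,225),(332,200.3)],.063)))
go(.0378,.09,.26)
E
```

```text
[[ 0.09961128  0.11947831]
 [ 0.09892597 -0.00055925]
 [ 0.09914839 -0.12044778]]
t 0.3 plate [-0.41688407 -0.60532222] 0.2513779193091891 shift [ 0.5458 -0.6264 -0.0082] yaw err 0.1376 tilt [-0.     0.001 -1.   ] F plate [-0.27427335  0.04838741] 0.5549591326073483
```

```bash
python3 shift.py '[[0.027,-0.031,0,0,0,0.07],[0.054,-0.062,0,0,0,0.138],[0.081,-0.093,0,0,0,0.138],[0.108,-0.124,0,0,0,0.138],[0.135,-0.155,0,0,0,0.138],[0.162,-0.186,0,0,0,0.138],[0.189,-0.217,0,0,0,0.138],[0.216,-0.248,0,0,0,0.138],[0.243,-0.279,0,0,0,0.138],[0.27,-0.31,0,0,0,0.138]]' 0.0; python3 -c "
from h import *
go(.0378,.09,.26)"
```

```text
time: 1.13
tool_pos: [0.3597, -0.2418, 0.252]
orientation: [0.001, 0.997, 0.083, 0.0]
contact_force: [0.6, 0.1, -0.1]
finger_gap: 0.327
grip_force: 0.0
t 1.1333 plate [-0.19126437 -0.25967335] 0.2520229447753359 shift [ 0.2289 -0.3498 -0.0083] yaw err -0.0006 tilt [ 0.    -0.001 -1.   ] F plate [ 0.64323668 -0.01485368] -0.13805375312917423
```

```bash
python3 shift.py '[[0.023,-0.035,0],[0.046,-0.07,0],[0.069,-0.105,0],[0.092,-0.14,0],[0.115,-0.175,0],[0.138,-0.21,0],[0.161,-0.245,0],[0.184,-0.28,0],[0.207,-0.315,0],[0.229,-0.35,-0.008]]' 2>&1 | tail -3; python3 -c "
from h import *
go(.0378,.09,.213)"
```

```text
connect(sys.argv[1:4])
    ~~~~~~~^^^^^^^^^^^^^^^
ValueError: each row has 6 numbers
t 1.1333 plate [-0.19126437 -0.25967335] 0.2520229447753359 shift [ 0.2289 -0.3499  0.0387] yaw err -0.0006 tilt [ 0.    -0.001 -1.   ] F plate [ 0.64323668 -0.01485368] -0.13805375312917423
```

```bash
python3 shift.py '[[0.023,-0.035,0,0,0,0],[0.046,-0.07,0,0,0,0],[0.069,-0.105,0,0,0,0],[0.092,-0.14,0,0,0,0],[0.115,-0.175,0,0,0,0],[0.138,-0.21,0,0,0,0],[0.161,-0.245,0,0,0,0],[0.184,-0.28,0,0,0,0],[0.207,-0.315,0,0,0,0],[0.229,-0.35,0,0,0,0]]'; python3 shift.py '[[0,0,0,0,0,0],[0,0,0.02,0,0,0],[0,0,0.04,0,0,0],[0,0,0.04,0,0,0]]' ; python3 -c "
from h import *
go(.0378,.111,.213)
w=ctrl.get_image('wrist');cv2.imwrite('pics/w1.png',w['img'][:,:,::-1])"
```

```text
time: 1.97
tool_pos: [0.5276, 0.1395, 0.2518]
orientation: [0.0, 0.997, 0.082, 0.0]
contact_force: [0.5, 0.5, -0.4]
finger_gap: 0.005
grip_force: 0.0
time: 2.3
tool_pos: [0.5245, 0.1371, 0.2084]
orientation: [0.0, 0.997, 0.083, -0.003]
contact_force: [-0.7, -0.2, -0.4]
finger_gap: 0.008
grip_force: 0.0
t 2.3 plate [0.03392819 0.08673954] 0.20838898066289363 shift [ 0.0039 -0.0243 -0.0046] yaw err 0.0005 tilt [-0.006 -0.001 -1.   ] F plate [-0.70021059 -0.1045539 ] -0.3829336510340331
```

View pics/w1.png

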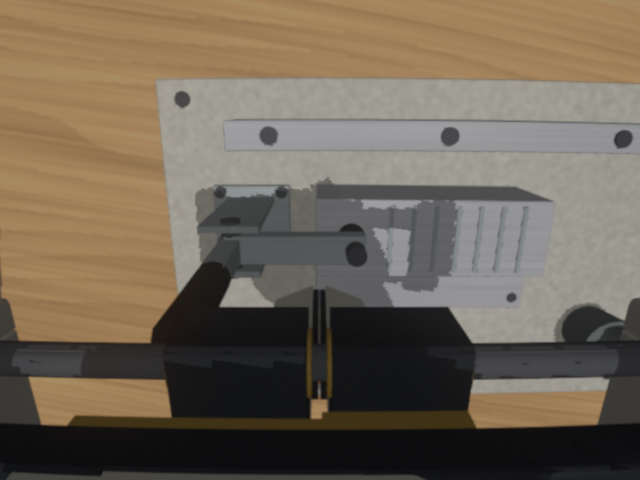

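The wrist view shows the handle tip at (170,340), beside the left finger and in line with it. The clamp arm is at (300,245) and clear of the fingers, so I'll start pushing.

```bash
python3 shift.py '[[0.003,-0.012,-0.004,0,0,0],[0.003,-0.024,-0.004,0,0,0],[0.003,-0.036,-0.004,0,0,0],[0.003,-0.048,-0.004,0,0,0],[0.003,-0.06,-0.004,0,0,0],[0.003,-0.06,-0.004,0,0,0]]'; python3 -c "
from h import *
go(.0378,.111,.213)
w=ctrl.get_image('scene');cv2.imwrite('pics/s1.png',cv2.resize(w['img'][120:360,200:520,::-1],None,fx=2,fy=2))"
```

```text
time: 2.85
tool_pos: [0.5188, 0.2018, 0.2165]
orientation: [-0.001, 0.996, 0.085, 0.0]
contact_force: [0.4, 0.4, 0.8]
finger_gap: 0.006
grip_force: 0.2
t 2.85 plate [0.03895799 0.15153169] 0.21652197802695491 shift [-0.0013  0.0405  0.0034] yaw err 0.0044 tilt [ 0.001  0.002 -1.   ] F plate [0.46848635 0.35269162] 0.8202501692966788
```

View pics/s1.png

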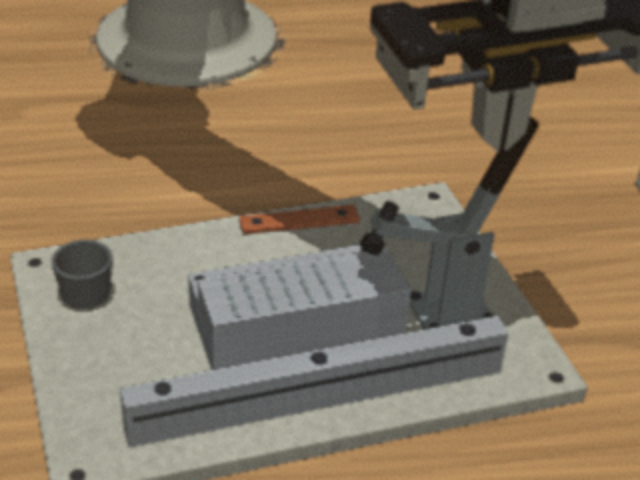

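The lever is turning: the handle leans over at (505,170), the fingers are behind it, and the arm foot has lifted off the unit at (375,240). I'll keep following the arc.

```bash
python3 shift.py '[[0,-0.010,0.003,0,0,0],[0,-0.021,0.009,0,0,0],[0,-0.031,0.016,0,0,0],[0,-0.038,0.022,0,0,0],[0,-0.045,0.029,0,0,0],[0,-0.05,0.037,0,0,0],[0,-0.054,0.044,0,0,0],[0,-0.054,0.044,0,0,0],[0,-0.054,0.044,0,0,0]]'; python3 -c "
from h import *
go(.0378,.111,.213)
w=ctrl.get_image('scene');cv2.imwrite('pics/s2.png',cv2.resize(w['img'][120:360,200:520,::-1],None,fx=2,fy=2))"
```

```text
time: 3.65
tool_pos: [0.5105, 0.2507, 0.1709]
orientation: [0.0, 0.997, 0.083, -0.001]
contact_force: [0.1, -1.3, 0.7]
finger_gap: 0.01
grip_force: 0.0
t 3.65 plate [0.03886518 0.20110158] 0.17092129318671165 shift [-0.0011  0.0901 -0.042 ] yaw err 0.0 tilt [-0.001 -0.001 -1.   ] F plate [-0.13776541 -1.33668933] 0.6668806477976247
```

View pics/s2.png

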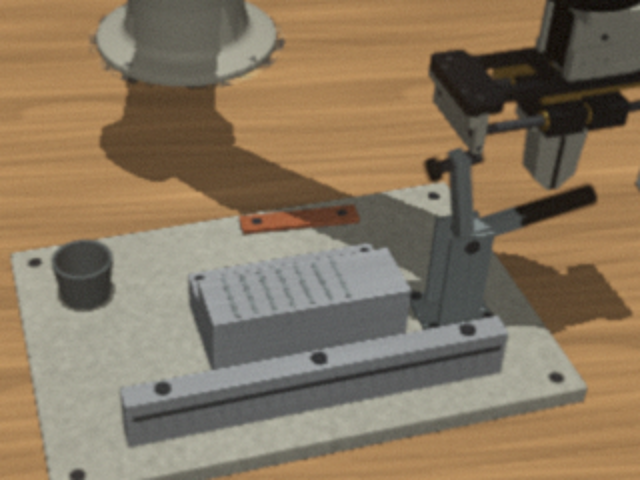

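The arm now stands upright at (460,190) and the handle lies level to +y at (560,205). The clamp is open and the unit is still short of the fence. I'll retract upwards and move over the step.

```bash
python3 shift.py '[[0,0,-0.03,0,0,0],[0,0,-0.07,0,0,0],[0,0,-0.1,0,0,0],[-0.02,0.035,-0.1,0,0,0],[-0.03,0.07,-0.1,0,0,0],[-0.04,0.11,-0.1,0,0,0],[-0.05,0.15,-0.1,0,0,0],[-0.059,0.18,-0.1,0,0,0],[-0.059,0.207,-0.1,0,0,0],[-0.059,0.207,-0.1,0,0,0]]'; python3 -c "
from h import *
go(-.018,-.006,.09)
w=ctrl.get_image('top');cv2.imwrite('pics/t2.png',cv2.resize(w['img'][160:400,130:450,::-1],None,fx=2,fy=2))"
```

```text
time: 4.53
tool_pos: [0.4876, 0.0292, 0.2719]
orientation: [0.002, 0.997, 0.078, 0.0]
contact_force: [0.5, -0.2, 0.3]
finger_gap: 0.005
grip_force: 0.0
t 4.5333 plate [-0.02032545 -0.01353037] 0.2719110681329376 shift [ 0.0023 -0.0083  0.1819] yaw err -0.0105 tilt [ 0.001 -0.004 -1.   ] F plate [ 0.49116036 -0.3113812 ] 0.34443507253994443
```

View pics/t2.png

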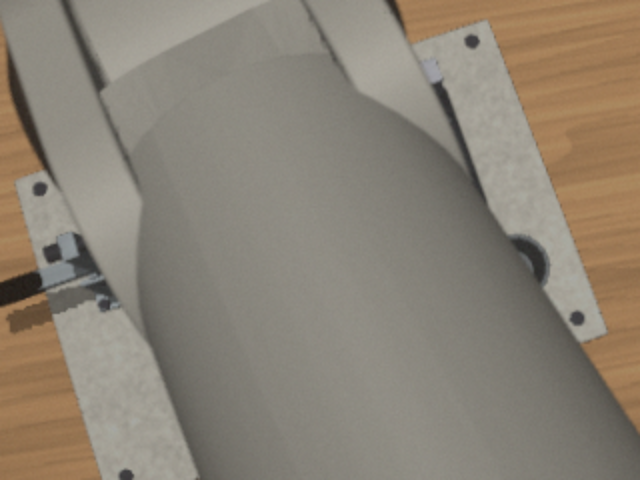

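The arm hides the unit in the top view. The clamp handle is visible lying level at (20,290), and the cup has not moved (530,260). Next I descend to just above the step.

```bash
python3 shift.py '[[0.002,0,0,0,0,0],[0.002,0,0.04,0,0,0],[0.002,0,0.08,0,0,0],[0.002,0,0.12,0,0,0],[0.002,0,0.15,0,0,0],[0.002,0,0.17,0,0,0],[0.002,0,0.17,0,0,0],[0.002,0,0.17,0,0,0]]'; python3 -c "
from h import *
go(-.016,-.006,.081)
w=ctrl.get_image('wrist');cv2.imwrite('pics/w2.png',w['img'][:,:,::-1])
w=ctrl.get_image('scene');cv2.imwrite('pics/s3.png',w['img'][100:340,200:520,::-1])"
```

```text
time: 5.25
tool_pos: [0.4884, 0.0392, 0.1014]
orientation: [-0.001, 0.996, 0.084, -0.001]
contact_force: [0.2, -0.3, 0.6]
finger_gap: 0.005
grip_force: 0.0
t 5.25 plate [-0.01782774 -0.00380804] 0.10141061614312445 shift [0.0019 0.0022 0.0204] yaw err 0.0024 tilt [-0.002  0.001 -1.   ] F plate [ 0.11471511 -0.28489403] 0.5897884701363652
```

View pics/w2.png

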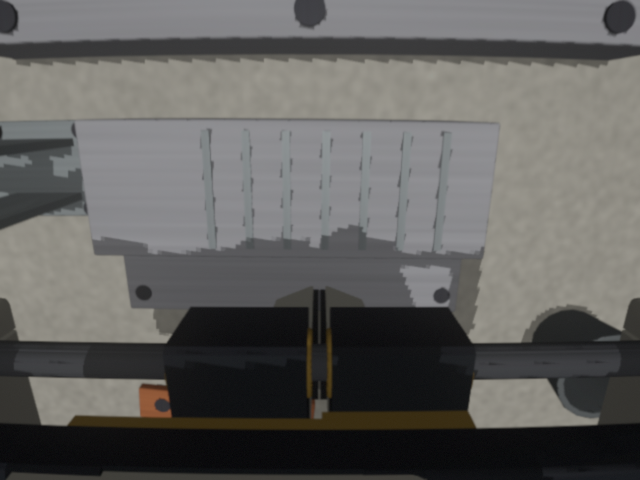

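The wrist view shows the wall edge at row 255, the step's front edge at row 308, and the fingertips near (320,290), over the step. The unit is about square to the fence. I'll go down to 2 mm above the step, then creep forward.

```bash
python3 shift.py '[[0.001,0.002,0.01,0,0,0],[0.001,0.002,0.0195,0,0,0],[0.001,0.002,0.0195,0,0,0],[0.001,0.002,0.0195,0,0,0]]'; python3 -c "
from h import *
go(-.006,-.006,.081)"; python3 shift.py '[[0.004,0,0,0,0,0],[0.008,0,0,0,0,0],[0.012,0,0,0,0,0],[0.015,0,0,0,0,0],[0.018,0,0,0,0,0],[0.018,0,0,0,0,0]]'; python3 -c "
from h import *
go(.02,-.006,.081)"
```

```text
time: 5.68
tool_pos: [0.4899, 0.0352, 0.0819]
orientation: [0.0, 0.997, 0.083, -0.0]
contact_force: [-0.3, 0.3, -0.5]
finger_gap: 0.003
grip_force: 0.0
t 5.6833 plate [-0.01706995 -0.00799956] 0.08192291080223758 shift [ 0.0111 -0.002   0.0009] yaw err -0.0007 tilt [-0.001 -0.    -1.   ] F plate [-0.26858721  0.31039702] -0.4829235001972966
time: 6.18
tool_pos: [0.5088, 0.0386, 0.0823]
orientation: [-0.0, 0.997, 0.083, 0.0]
contact_force: [0.2, -0.3, 0.0]
finger_gap: 0.004
grip_force: 0.0
t 6.1833 plate [ 0.00218082 -0.00776888] 0.08234543982146854 shift [ 0.0178 -0.0018  0.0014] yaw err -0.0005 tilt [ 0.001  0.    -1.   ] F plate [ 0.14047838 -0.29842107] 0.014505161227272682
```

```bash
for i in 1; do python3 shift.py '[[0.003,0,0,0,0,0],[0.006,0,0,0,0,0],[0.009,0,0,0,0,0],[0.012,0,0,0,0,0],[0.012,0,0,0,0,0],[0.012,0,0,0,0,0]]'; done; python3 -c "
from h import *
go(.02,-.006,.081)
w=ctrl.get_image('wrist');cv2.imwrite('pics/w3.png',w['img'][:,:,::-1])"
```

```text
time: 6.68
tool_pos: [0.5204, 0.0405, 0.0823]
orientation: [-0.0, 0.997, 0.083, 0.0]
contact_force: [0.1, 0.4, 1.2]
finger_gap: 0.006
grip_force: 0.0
t 6.6833 plate [ 0.0139063  -0.00775845] 0.0823492045086537 shift [ 0.0061 -0.0018  0.0014] yaw err -0.0004 tilt [ 0.001  0.    -1.   ] F plate [0.17957791 0.35923032] 1.1689625753156208
```

View pics/w3.png

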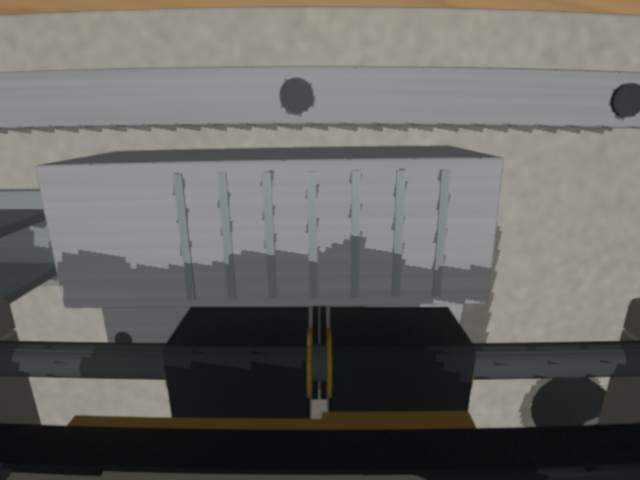

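The wrist view shows the fingers at the wall (row 303). The unit's top back edge runs from (40,163) to (500,157), and the fence edge is near row 128, so a gap remains. I'll measure it.

```bash
python3 -c "
from h import *
w=ctrl.get_image('wrist')
print(pl(onz(w,[(40,163),(500,157)],.078)),pl(onz(w,[(63,305),(490,300)],.078)),pl(onz(w,[(10,128),(600,124)],.063)))"
python3 shift.py '[[0.002,0,0,0,0,0],[0.004,0,0,0,0,0],[0.006,0,0,0,0,0],[0.008,0,0,0,0,0],[0.01,0,0,0,0,0],[0.01,0,0,0,0,0]]'; python3 -c "
from h import *
go(.02,-.006,.081)
w=ctrl.get_image('wrist');cv2.imwrite('pics/w4.png',w['img'][:,:,::-1])"
```

```text
[[ 0.07963128  0.08584701]
 [ 0.08096804 -0.06934122]] [[ 0.02673997  0.08751683]
 [ 0.02881066 -0.07220069]] [[ 0.09117435  0.10556643]
 [ 0.09202277 -0.11237869]]
time: 7.28
tool_pos: [0.5303, 0.0422, 0.0823]
orientation: [-0.0, 0.997, 0.083, 0.0]
contact_force: [0.2, 0.0, -0.4]
finger_gap: 0.007
grip_force: 0.0
t 7.2833 plate [ 0.02392688 -0.00779649] 0.08227585365307946 shift [-0.0039 -0.0018  0.0013] yaw err -0.0004 tilt [ 0.001  0.    -1.   ] F plate [ 0.16941395 -0.00142784] -0.3833593051058389
```

View pics/w4.png

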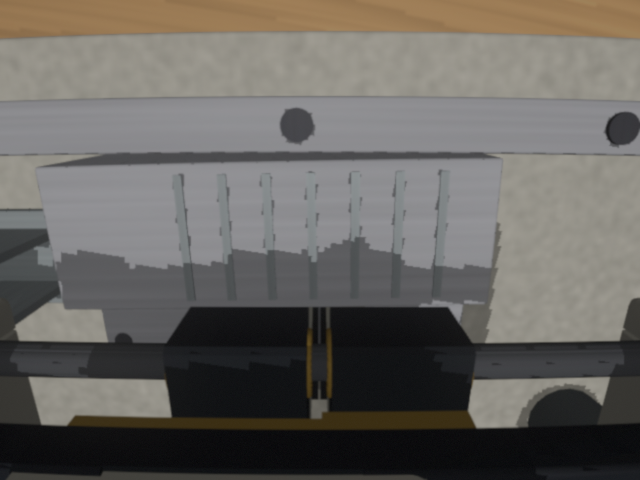

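The unit moved with the finger and its back edge (row 160) is now about at the fence's face. I'll creep into contact while reading the forces.

```bash
for i in 1 2; do python3 shift.py '[[0.001,0,0,0,0,0],[0.0015,0,0,0,0,0],[0.0015,0,0,0,0,0],[0.0015,0,0,0,0,0]]' >/dev/null; python3 -c "
from h import *
go(.02,-.006,.081)"; done
```

```text
t 7.6667 plate [ 0.02473364 -0.00776492] 0.0821815649311205 shift [-0.0047 -0.0018  0.0012] yaw err -0.0003 tilt [-0.  0. -1.] F plate [-1.28621834  1.19573772] 0.14642030289856023
t 8.0 plate [ 0.0253178  -0.00779687] 0.08195131795597704 shift [-0.0053 -0.0018  0.001 ] yaw err -0.0003 tilt [-0.002 -0.    -1.   ] F plate [-5.09795514  0.49575581] 1.8118411799452137
```

```bash
for i in 1; do python3 shift.py '[[0.001,0,0.001,0,0,0],[0.001,0,0.002,0,0,0],[0.001,0,0.003,0,0,0],[0.001,0,0.003,0,0,0]]' >/dev/null; python3 -c "
from h import *
go(.02,-.006,.081)"; done;  python3 shift.py '[[0.001,0,0.001,0,0,0],[0.001,0,0.002,0,0,0],[0.001,0,0.002,0,0,0]]' >/dev/null; python3 -c "
from h import *
go(.02,-.006,.081)"
```

```text
t 8.3333 plate [ 0.02536401 -0.00801718] 0.07928484478571211 shift [-0.0054 -0.002  -0.0017] yaw err -0.0005 tilt [-0.004 -0.002 -1.   ] F plate [-10.31006156   0.03192727] 9.690114207413975
t 8.5833 plate [ 0.02539111 -0.00798775] 0.07912365285562593 shift [-0.0054 -0.002  -0.0019] yaw err -0.0002 tilt [-0.005 -0.004 -1.   ] F plate [-19.34660994   0.18082412] 33.15845446275064
```

```bash
python3 shift.py '[[0,0,-0.001,0,0,0],[0,0,-0.0012,0,0,0],[0,0,-0.0012,0,0,0],[0,0,-0.0012,0,0,0],[0,0,-0.0012,0,0,0],[0,0,-0.0012,0,0,0]]' >/dev/null; python3 -c "
from h import *
go(.02,-.006,.081)
w=ctrl.get_image('wrist');cv2.imwrite('pics/w5.png',w['img'][:,:,::-1])
w=ctrl.get_image('scene');cv2.imwrite('pics/s5.png',cv2.resize(w['img'][120:360,200:520,::-1],None,fx=2,fy=2))"
```

```text
t 9.0833 plate [ 0.02538621 -0.00798208] 0.07923167394279036 shift [-0.0054 -0.002  -0.0017] yaw err -0.0002 tilt [-0.005 -0.003 -1.   ] F plate [-14.11544987   0.41160254] 21.21206030086069
```

View pics/s5.png

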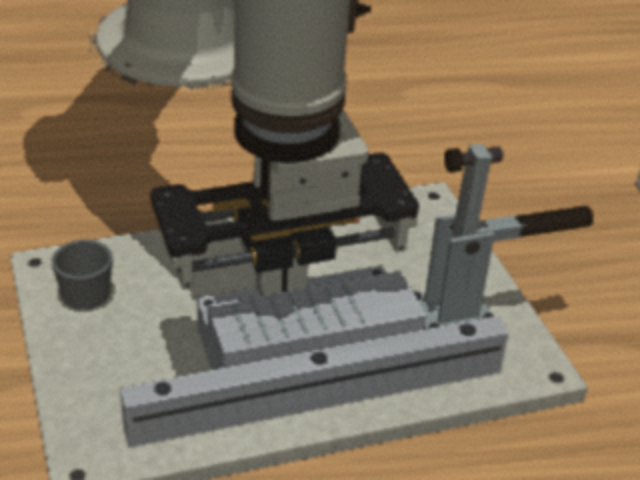

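View pics/w5.png

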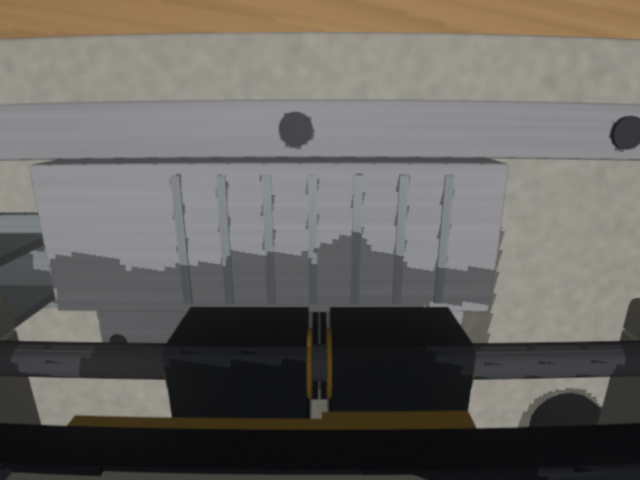

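The clamp is open (handle at (555,220), arm upright). The unit's back edge (32,163)–(507,162) lies parallel along the fence edge at row 158. I'll check the numbers and see that the push stays steady.

```bash
python3 shift.py '[[0,0,0,0,0,0],[0,0,0,0,0,0],[0,0,0,0,0,0],[0,0,0,0,0,0],[0,0,0,0,0,0],[0,0,0,0,0,0]]' >/dev/null; python3 -c "
from h import *
w=ctrl.get_image('wrist')
print(pl(onz(w,[(32,163.5),(507,162)],.078)),pl(onz(w,[(10,158),(600,158)],.063)))
go(.02,-.006,.081)"
```

```text
[[ 0.09157307  0.08587487]
 [ 0.09138302 -0.07058641]] [[ 0.09209996  0.10467744]
 [ 0.09155632 -0.11261701]]
t 9.7333 plate [ 0.02540941 -0.00795966] 0.07923593294436344 shift [-0.0054 -0.002  -0.0017] yaw err -0.0002 tilt [-0.005 -0.003 -1.   ] F plate [-1.52313864e+01 -1.15749045e-02] 20.893965120307904
```

The unit is flush within measurement error and parallel, 8 mm from the fence's middle. The push is steady at 15 N into the fence and 21 N down.

```bash
python3 -c "
from workcell import ctrl
print(ctrl.finish_job())"
```

```text
the job is handed in; nothing more can be done
None
```

The job is handed in, with no verdict returned: the clamp is open, and the unit is flush on the fence about 8 mm from its middle, still held with a steady push of about 15 N into the fence and 21 N down; in my last pictures the cup looked unmoved, but the copper bar was hidden behind the gripper.

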